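# Seat the setting block in the corner jig

### The arm

A 6-joint arm with a two-finger parallel gripper is mounted at the origin on a cart in front of the work surface, level with it; the furniture and walls round the work are solid. World frame = base frame: x ahead of the robot, y to its left, z up, the work surface at z = 0. Lengths are in mm, angles in rad, forces in N, time in s.
With the tool pointing down it reaches from about 325 to 900 mm from the base axis. Payload 6.1 kg.
Tool frame: the origin (TCP) lies at the very end of the fingers, on their centre line; the grasp point (between the pads) lies 19 mm behind it; z points along the fingers, y is the direction in which the jaws open and shut (so a half turn about z gives the same grasp; the last joint's range is limited). The gripper opens to 87 mm and grips with 3 to 60 N. Pads are 19 mm wide; open, the fingers measure 117 mm over their backs; the gripper's body (75 mm by 190 mm) begins 51 mm behind the grasp point.
Start: joints at [-1.305, 0.22, 1.526, -0, 1.395, -0.126], TCP at [238.65, -577.635, 222.538] pointing down, gripper open.
Joint ranges: [-2.98, 2.98], [-0.91, 2.08], [0.09, 2.57], [-1.24, 4.39], [0.2, 2.65], [-2.68, 2.68]. Speed limits (rad/s): [2.57, 2.57, 3.01, 3.14, 3.14, 3.14].

### API

Orientations are given as [roll, pitch, yaw] about the fixed x, y, z axes, in that order (R = Rz(yaw) Ry(pitch) Rx(roll)).
In Python, from rig import r gives the robot as it stands. The module is installed in compiled form; this text tells all that it offers.
- The arm moves only by the tool step_arm, never from a script. Its arguments are lists of equal length, an entry for each row: "hand": the closure, from 0 (fully open) to 1 (shut); "slide": the shift along the tool's x, y, z in cm, a list of three; "roll": the turn about the tool's z in units of 6 degrees (1.0 is 6 degrees). A call has 1 to 8 rows; each row is the pose to reach, as a shift and turn from the pose commanded when the call began, along the tool's axes at that moment; what a row does not reach only later rows make up. A row lasts 1/12 s, in which the tool goes at most 41.7 mm and 7.16 degrees, less where a joint would pass 70% of its speed; a pose out of reach is approached as far as the arm can. A call with a gripper value outside its range is refused whole. The fingers move at their own pace and stop on an object; "force" is the grip in N (left out, the last holds). Time passes only in rows, so rows that repeat a pose let the fingers close. It gives the time, the measured TCP pose, the force and the opening at its end, in the units of the state.
- r.get_state(): the state, without advancing time (a new reading comes with each control period).
- r.camera(name): name is "side" or "top"; returns a dict with "img" (384x512x3 uint8, red, green, blue), "fx", "fy", "cx", "cy" (pixels), "pose" (4x4, takes a point from camera to world coordinates). Camera axes: x right, y up, looking along -z (the intrinsics and any distortion apply to the point x, -y, -z); pixel columns grow to the right and rows downward; lengths in mm; the calibration is good to about 2 mm. A picture is of the moment at which its call begins. There is no depth.
- r.job_done(): hands the job in, once; it reports no verdict.
The state is a dict: "t": time; "q": joint angles; "joint_velocities": joint speeds; "effort": joint torques, N m; "tcp_pos": TCP position; "tool_rot": TCP orientation; "ft_force": force on the tool from outside, world axes, zero at the start; "torque": the same for the moment, N m; "grip_width": opening from 0.0 (shut) to 1.0 (fully open).
Only numpy, scipy, OpenCV 4.12 (cv2) and the standard library are available. Lean on these libraries where they do the work, as an engineer would, in place of code of your own. Each camera call takes 0.05 s, during which the arm holds its last target.

### The job

Someone left a black cap screw standing in the corner jig: pick it out and put it in the small red dish. Then set the grey setting block upright and flat on the jig's plate, its long side against the long fence, push it fully into the corner so that it bears firmly and squarely on both fences at once, and finish while still holding it pressed there. Leave the dish standing on the bench and everything else where it is.

Things in the scene. Friction and masses are not known exactly. Their poses are not given: they have to be found in the camera images.
- jig: corner locating jig, bolted down: a grey flat plate 150 (x) x 140 (y) x 10 mm thick with two dark fences standing 12 mm above it. Origin: centre of the plate's underside, on the bench; z up. Inner fence faces: long fence at x = +45 mm, short fence at y = +45 mm. The block fully home has its origin at x = +32.5, y = +20, z = +10 mm in this frame.
- corner (a point): the point of the jig where the two fences' inner faces meet, on the plate's upper surface (10 mm above the bench); axes as the jig's
- long_fence: the jig's long fence, 100 mm along the jig's y, 16 mm thick, 12 mm high, its top 22 mm above the bench: fingers that hold the block or screw by its upper part pass over it. Origin in the middle of its underside; inner face 8 mm from it towards -x; axes as the jig's
- short_fence: the jig's short fence, 62 mm along the jig's x, 16 mm thick, 12 mm high, top 22 mm above the bench. Origin in the middle of its underside; inner face 8 mm from it towards -y; axes as the jig's
- block: grey hardened setting block with three holes in its top, 25 (x) x 50 (y) x 38 mm (z), about 0.4 kg, standing on the bench; origin at the centre of its underside. Either end may go to the short fence. It rubs noticeably on plate and fences: weight on the plate, or a push on one fence, hinders its slide to the other.
- stray_screw: black cap screw, head down, 12 mm across the head, the shank a little thinner, 33 mm tall, standing on the jig's plate where the block has to go; origin at the centre of its underside, z up along the shank
- screw_dish: small round open red dish on the bench, 68 mm across, 24 mm high, wall 3 mm, inner floor 4 mm above the bench; origin at the centre of its underside. Loose, 0.12 kg.
- spare_lens: black spare lens, 34 mm across, 76 mm tall, standing at the back; a bystander
- amber_bottle: amber dropper bottle, 33 mm across, 92 mm tall, at the back; a bystander
- pump_bottle: white pump bottle, 62 mm across, 134 mm tall, at the back; a bystander
- green_tape: roll of green tape lying flat, 78 mm across, 24 mm high; a bystander
- orange_tape: roll of orange tape lying flat, 62 mm across, 19 mm high; a bystander
- dial_indicator: dial indicator lying on its back, 104 x 56 x 22 mm; a bystander
- brush: black brush, 150 mm long, 10 mm high, far left; a bystander
There are look-alikes about, which are no part of the job. Of the things that look like the block, take the one that is farthest to the robot's left at the start.

How it is judged (in metres and radians):
On the way:
1. the stray screw is in the red dish, let go (horizontal distance between stray_screw and screw_dish below 0.03 m and z of stray_screw in the frame of screw_dish between -0.005 and 0.022 m and contact force between the fingers and stray_screw below 0.1 N and angle between screw_dish's own z axis and vertical below 0.1 rad and height (world z) of screw_dish below 0.006 m), for 0.2 s.
At the end, for the whole second after the job is handed in: Block upright on the plate, within 2.5 mm of home (2 mm in height) and 0.05 rad of square, long side at the long fence, over 1.5 N on each fence, at rest and still held (over 1 N on the fingers); screw in the dish, let go; dish upright on the bench (all of step 1 and x of block in the frame of jig between 0.03 and 0.035 m and y of block in the frame of jig between 0.0175 and 0.0225 m and z of block in the frame of jig between 0.008 and 0.012 m and angle between the y axis of block and the y axis of jig, either way round below 0.05 rad and angle between block's own z axis and vertical below 0.05 rad and contact force between block and long_fence above 1.5 N and contact force between block and short_fence above 1.5 N and contact force between the fingers and block above 1 N and linear speed of block below 0.01 m/s); the arm keeps its last pose, push and grip.
It fails at once if a bystander is moved by more than 20 mm (distance of any of spare_lens, amber_bottle, pump_bottle, green_tape, orange_tape, dial_indicator, brush from where it was at the start of the episode above 0.02 m).
It also fails if it takes over 64 s, if anything falls off the work surface, if the arm or the gripper's body presses on something with over 40 N, if the wrist force passes 120 N, or if a joint passes its speed limit or range.

## Working session

There is one attempt and no reset: what is moved stays moved. The work goes in short steps, Python scripts to look and compute and a tool call to move; the robot and the scene stay as the last step left them, time stands still between calls to the robot, and variables do not carry over. Pictures are saved under pics/ and viewed, and the job is handed in when it is done.

Besides the shell and the picture viewer there is one more tool, called as name(argument=value, ...), one argument or row to a line, values as JSON. step_arm: Moves the arm, as the interface text tells. Its arguments: {"type":"object","properties":{"hand":{"type":"array"},"slide":{"type":"array"},"roll":{"type":"array"},"force":{"type":"number"}},"required":["hand","slide","roll"]}

```bash
mkdir -p pics
cat > h.py <<'E'
import numpy as np, cv2
from rig import r
def snap(n,f):
    c=r.camera(n); cv2.imwrite(f,c["img"][:,:,::-1]); return c
E
python3 - <<'E'
from h import *
for n in("top","side"):
    c=snap(n,f"pics/{n}0.png"); print(n,c["fx"],c["fy"],c["cx"],c["cy"],{k:v for k,v in c.items() if k not in("img",)}); np.save(n+"_img.npy",c["img"])
print(r.get_state())
E
```

```text
top 411.1125792538795 411.1125792538795 252.64601734610957 184.05048148692268 {'fx': 411.1125792538795, 'fy': 411.1125792538795, 'cx': 252.64601734610957, 'cy': 184.05048148692268, 'pose': array([[ 1.82937377e-02,  9.96761149e-01, -7.83106122e-02,
         5.00508088e+02],
       [-9.99398324e-01,  2.05380001e-02,  2.79495938e-02,
         5.30765520e+01],
       [ 2.94674126e-02,  7.77521921e-02,  9.96537138e-01,
         1.24072600e+03],
       [ 0.00000000e+00,  0.00000000e+00,  0.00000000e+00,
         1.00000000e+00]])}
side 458.73725618692043 458.73725618692043 253.17158237990216 194.273673379782 {'fx': 458.73725618692043, 'fy': 458.73725618692043, 'cx': 253.17158237990216, 'cy': 194.273673379782, 'pose': array([[ 9.97904437e-01,  4.72822087e-02, -4.41715753e-02,
         5.24623255e+02],
       [-6.34775951e-02,  8.47706178e-01, -5.26654375e-01,
        -6.18683639e+02],
       [ 1.25431351e-02,  5.28354643e-01,  8.48931117e-01,
         1.12520542e+03],
       [ 0.00000000e+00,  0.00000000e+00,  0.00000000e+00,
         1.00000000e+00]])}
{'t': 0.1, 'q': array([-1.30510396e+00,  2.21169488e-01,  1.52747535e+00, -4.74495701e-06,
        1.39466941e+00, -1.26091994e-01]), 'joint_velocities': array([-0.00022199, -0.00132994, -0.00293197, -0.000799  ,  0.00094108,
        0.00135345]), 'effort': array([ 7.77651749e-04, -4.95944130e+01, -3.88519156e+01,  7.03119440e-02,
        5.15872648e-02, -5.46608067e-05]), 'tcp_pos': array([ 238.50552526, -577.11815663,  221.54416408]), 'tool_rot': array([-3.13988414e+00, -2.11871565e-04,  3.91785019e-01]), 'ft_force': array([-0.14411571,  0.53561706,  0.67833052]), 'torque': array([-0.00632124, -0.03097749, -0.01994175]), 'grip_width': 1.0008626784907488}
```

View pics/top0.png

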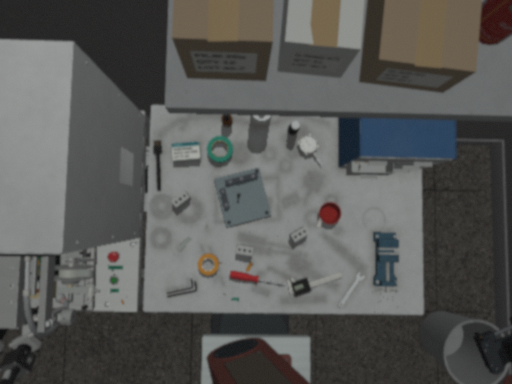

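View pics/side0.png

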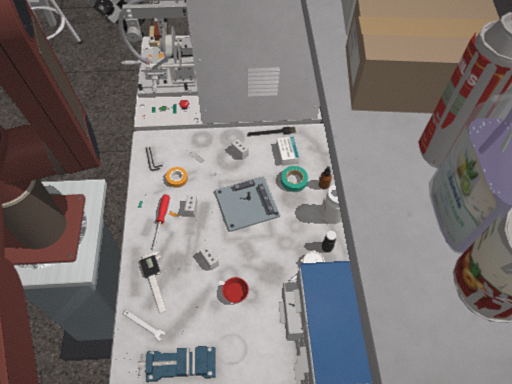

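The top view has +x up and +y left. Three block look-alikes stand at about (181,203), (244,254) and (298,236), and the leftmost, at (181,203), is mine. The jig is at about (243,197) with the screw near (238,199), and the red dish is at (330,213). I'll zoom in next.

Run:
```python
import numpy as np, cv2
t=np.load("top_img.npy")[:,:,::-1]; s=np.load("side_img.npy")[:,:,::-1]
a=cv2.resize(t[150:240,160:280],None,fx=6.5,fy=6.5,interpolation=cv2.INTER_CUBIC); cv2.imwrite("pics/tz.png",cv2.convertScaleAbs(a,alpha=1.5))
a=cv2.resize(s[130:240,205:325],None,fx=5.4,fy=5.4,interpolation=cv2.INTER_CUBIC); cv2.imwrite("pics/sz.png",cv2.convertScaleAbs(a,alpha=1.3))
```

```text
(no output)
```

View pics/tz.png

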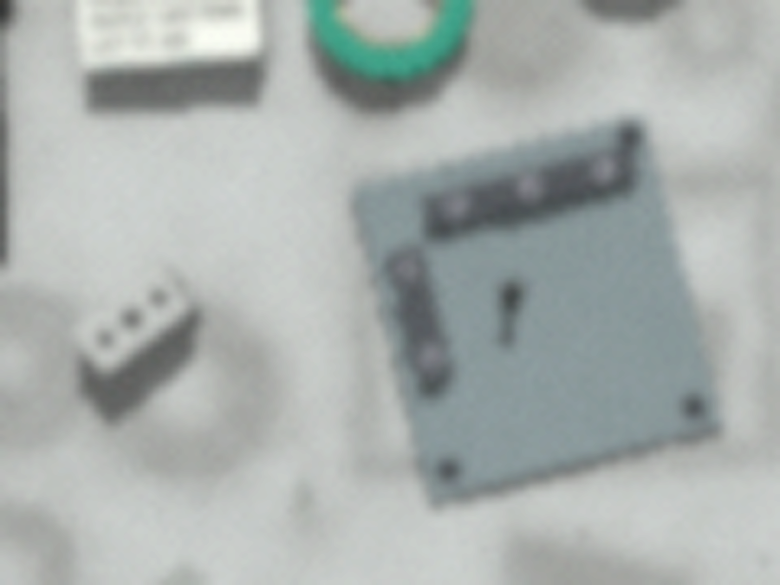

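View pics/sz.png

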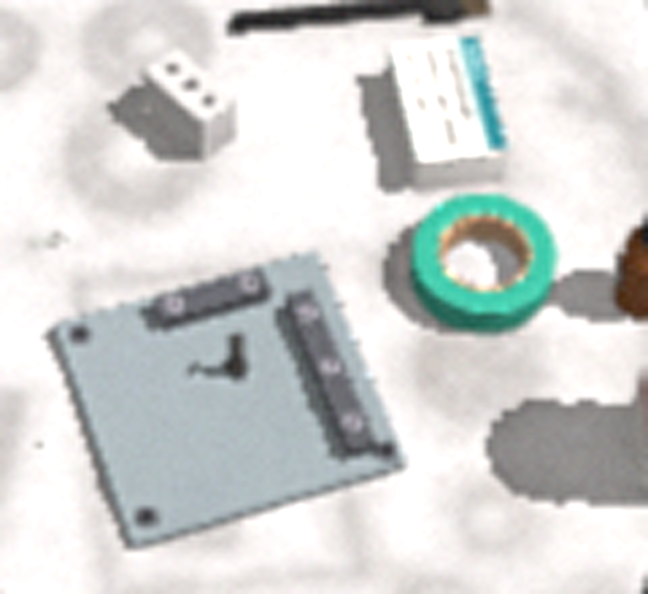

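```bash
cat >> h.py <<'E'
import json,os
class Cam: pass
def getcam(n):
    f=n+"_cam.npz"
    d=np.load(f); return d
def save(n,c): np.savez(n+"_cam.npz",pose=c["pose"],k=[c["fx"],c["fy"],c["cx"],c["cy"]])
def proj(d,P):
    P=np.atleast_2d(P).astype(float); fx,fy,cx,cy=d["k"]; q=(P-d["pose"][:3,3])@d["pose"][:3,:3]
    return np.c_[cx+fx*q[:,0]/-q[:,2], cy+fy*(-q[:,1])/-q[:,2]]
def ray(d,uv,z):
    uv=np.atleast_2d(uv).astype(float); fx,fy,cx,cy=d["k"]
    v=np.c_[(uv[:,0]-cx)/fx,-(uv[:,1]-cy)/fy,-np.ones(len(uv))]@d["pose"][:3,:3].T
    o=d["pose"][:3,3]; return o+v*((z-o[2])/v[:,2])[:,None]
E
python3 - <<'E'
from h import *
for n in("top","side"):
    c=r.camera(n); save(n,c); d=getcam(n); im=c["img"]; np.save(n+"_img.npy",im)
    hsv=cv2.cvtColor(cv2.GaussianBlur(im,(3,3),0),cv2.COLOR_RGB2HSV)
    print(n,"plate px",im[210,250] if n=="top" else im[210,235], hsv[210,250] if n=="top" else hsv[210,235], "bench", hsv[220,290])
    roi=(slice(150,240),slice(200,290)) if n=="top" else (slice(165,240),slice(205,288))
    m=np.zeros(im.shape[:2],np.uint8); H=hsv[roi]; 
    m[roi]=((H[...,0]>85)&(H[...,0]<120)&(H[...,1]>25)&(H[...,2]>20)).astype(np.uint8)*255
    m=cv2.morphologyEx(m,cv2.MORPH_CLOSE,np.ones((7,7)));
    m=cv2.morphologyEx(m,cv2.MORPH_OPEN,np.ones((5,5)))
    cs,_=cv2.findContours(m,cv2.RETR_EXTERNAL,cv2.CHAIN_APPROX_NONE); ct=max(cs,key=cv2.contourArea)
    ap=cv2.approxPolyDP(cv2.convexHull(ct),6,True)[:,0]; print("plate poly",ap.tolist())
    P=ray(d,ap,10); print(P.round(1)[:,:2].tolist()); 
    W=ray(d,ct[:,0],10)[:,:2].astype(np.float32); print("rect",cv2.minAreaRect(W))
    # dish
    m=(((hsv[...,0]<8)|(hsv[...,0]>172))&(hsv[...,1]>120)&(hsv[...,2]>50)).astype(np.uint8)*255
    cs,_=cv2.findContours(m,cv2.RETR_EXTERNAL,cv2.CHAIN_APPROX_NONE)
    for ct in cs:
        if cv2.contourArea(ct)>150:
            e=cv2.fitEllipse(ct); print("red",e, ray(d,[e[0]],24).round(1)[0,:2], ray(d,[e[0]],12).round(1)[0,:2])
    v=im.copy(); cv2.imwrite(f"pics/m_{n}.png",m)
E
```

```text
top plate px [ 92 102 103] [ 93  27 103] bench [ 75   4 134]
plate poly [[257, 172], [266, 215], [228, 223], [217, 180]]
[[633.9, 6.1], [505.3, -23.1], [479.4, 89.8], [607.2, 125.7]]
rect ((557.5862426757812, 49.40407180786133), (140.66415405273438, 130.8631134033203), 14.599943161010742)
red ((329.47723388671875, 213.2571258544922), (18.769861221313477, 19.32859230041504), 166.79832458496094) [ 513.8 -210.9] [ 514.  -213.5]
red ((495.3216247558594, 20.226360321044922), (30.03326416015625, 45.636905670166016), 16.989534378051758) [1124.6 -729.3] [1130.7 -737. ]
side plate px [137 146 150] [ 99  22 149] bench [  5   8 183]Traceback (most recent call last):
  File "<stdin>", line 11, in <module>
ValueError: max() iterable argument is empty
```

```bash
python3 - <<'E'
from h import *
for n,th in(("top",15),("side",12)):
    d=getcam(n); im=np.load(n+"_img.npy")
    hsv=cv2.cvtColor(cv2.GaussianBlur(im,(5,5),0),cv2.COLOR_RGB2HSV)
    roi=(slice(150,240),slice(205,290)) if n=="top" else (slice(170,240),slice(205,283))
    m=np.zeros(im.shape[:2],np.uint8); H=hsv[roi]
    m[roi]=((H[...,0]>85)&(H[...,0]<120)&(H[...,1]>th)).astype(np.uint8)*255
    m=cv2.morphologyEx(m,cv2.MORPH_OPEN,np.ones((3,3)))
    cs,_=cv2.findContours(m,cv2.RETR_EXTERNAL,cv2.CHAIN_APPROX_NONE); ct=cv2.convexHull(max(cs,key=cv2.contourArea))
    W=ray(d,ct[:,0],10)[:,:2].astype(np.float32); print(n,"rect",cv2.minAreaRect(W), cv2.contourArea(ct))
    v=im.copy(); cv2.drawContours(v,[ct],-1,(255,0,0),1); cv2.imwrite(f"pics/pl_{n}.png",cv2.resize(v[140:245,200:295][:,:,::-1],None,fx=5.5,fy=5.5,interpolation=cv2.INTER_NEAREST))
    if n=="side":
        hs=cv2.cvtColor(im,cv2.COLOR_RGB2HSV)
        m=(((hs[...,0]<8)|(hs[...,0]>172))&(hs[...,1]>120)&(hs[...,2]>40)).astype(np.uint8)*255; m[:270]=0;m[310:]=0;m[:,:210]=0;m[:,260:]=0
        cs,_=cv2.findContours(m,cv2.RETR_EXTERNAL,cv2.CHAIN_APPROX_NONE); c=max(cs,key=cv2.contourArea); e=cv2.fitEllipse(c); print(e,ray(d,[e[0]],24).round(1),ray(d,[e[0]],12).round(1))
    # block holes zoom
    a=im[185:220,165:200] if n=="top" else im[132:165,222:255]
    cv2.imwrite(f"pics/bz_{n}.png",cv2.resize(a[:,:,::-1],None,fx=16,fy=16,interpolation=cv2.INTER_CUBIC))
E
python3 -c "
import cv2,numpy as np
a=[cv2.imread(f'pics/pl_{n}.png') for n in('top','side')]
a=[cv2.resize(x,(400,440)) for x in a]; cv2.imwrite('pics/pl.png',cv2.convertScaleAbs(np.hstack(a),alpha=1.4))
a=[cv2.resize(cv2.imread(f'pics/bz_{n}.png'),(400,400)) for n in('top','side')]; cv2.imwrite('pics/bz.png',cv2.convertScaleAbs(np.hstack(a),alpha=1.2))
"
```

```text
top rect ((558.0441284179688, 48.584590911865234), (148.89317321777344, 137.08084106445312), 15.399798393249512) 2230.0
side rect ((561.6566162109375, 46.269290924072266), (147.63552856445312, 137.67324829101562), 15.47006607055664) 2151.5
((234.8273162841797, 289.6600646972656), (24.326313018798828, 24.982404708862305), 63.323585510253906) [[ 518.2 -213.5   24. ]] [[ 518.2 -209.1   12. ]]
```

View pics/pl.png

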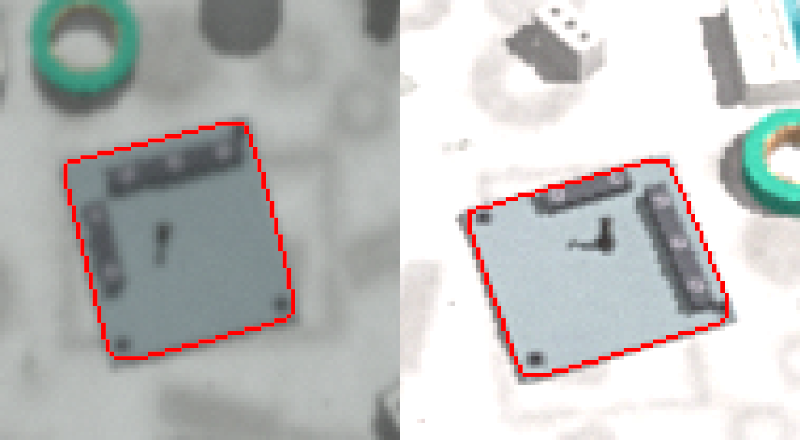

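View pics/bz.png

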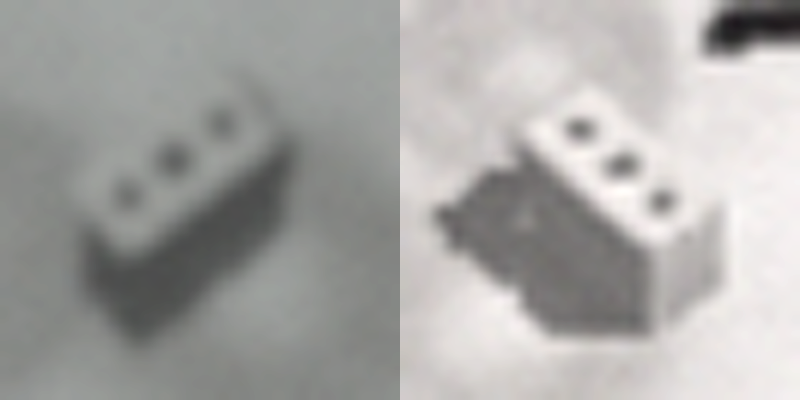

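Run:
```python
from h import *
T,S=getcam("top"),getcam("side")
ht=[(183.92,195.26),(179.81,198.41),(175.61,201.56)]; hs=[(236.35,142.06),(239.82,145.03),(243.1,148.17)]
for d,h,c in((T,ht,(558.04,48.58)),(S,hs,(561.66,46.27))):
    P=ray(d,h,38)[:,:2]; v=P[2]-P[0]; w=np.ptp(P,0); print(P.round(1).tolist(),"long axis deg",np.degrees(np.arctan2(v[1],v[0])),np.hypot(*v),"rel jig",(P[1]-c).round(1), "mean", P.mean(0).round(1))
im=np.load("top_img.npy"); js=np.load("side_img.npy")
a=cv2.resize(im[180:215,222:257][:,:,::-1],(400,400),interpolation=cv2.INTER_CUBIC)
b=cv2.resize(js[178:213,228:263][:,:,::-1],(400,400),interpolation=cv2.INTER_CUBIC)
cv2.imwrite("pics/sc.png",cv2.convertScaleAbs(np.hstack([a,b]),alpha=1.5))
# expected fence inner-corner pixel predictions
for n,d,c in(("top",T,(558.04,48.58)),("side",S,(561.66,46.27))):
    th=np.radians(15.4);R=np.array([[np.cos(th),-np.sin(th)],[np.sin(th),np.cos(th)]])
    pts=[(45,45,22),(45,-55,22),(-17,45,22),(61,45,22),(61,-55,22),(-17,61,22),(45,61,22)]
    print(n,[proj(d,np.r_[np.array(c)+R@p[:2],p[2]])[0].round(1).tolist() for p in np.array(pts,float)])
```

```text
[[558.1, 219.1], [548.7, 230.8], [539.3, 242.6]] long axis deg 128.6921311077452 30.102036469822174 rel jig [ -9.3 182.2] mean [548.7 230.8]
[[542.5, 242.9], [552.3, 231.1], [561.5, 218.8]] long axis deg -51.70441692600596 30.721726695497857 rel jig [ -9.3 184.8] mean [552.1 230.9]
top [[224.0, 185.7], [256.6, 177.5], [229.1, 206.0], [222.7, 180.5], [255.3, 172.3], [223.8, 207.4], [218.7, 187.1]]
side [[256.2, 183.5], [268.1, 212.2], [235.7, 189.3], [261.5, 182.0], [273.5, 210.6], [234.0, 184.8], [254.4, 179.1]]
```

View pics/sc.png

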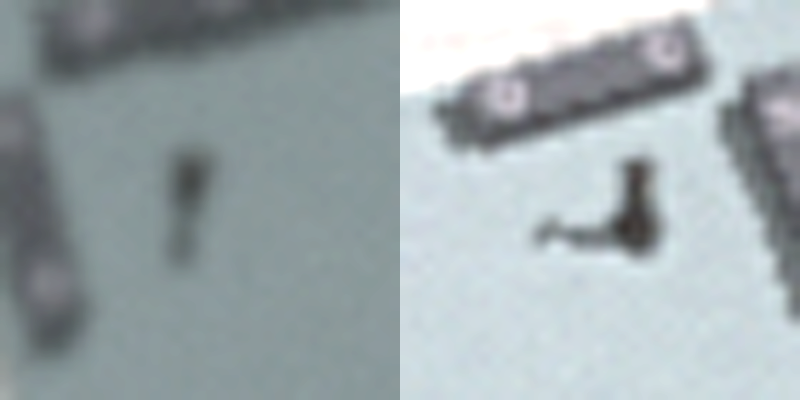

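Run:
```python
from h import *
T,S=getcam("top"),getcam("side")
th=np.radians(15.4);R=np.array([[np.cos(th),-np.sin(th)],[np.sin(th),np.cos(th)]])
for d,uv,z,c in((T,(238.2,194.9),20,(558.04,48.58)),(S,(248.15,197.45),15,(561.66,46.27)),(S,(248.3,191.7),43,(561.66,46.27))):
    p=ray(d,uv,z)[0,:2]; print(p.round(1),"jig",(R.T@(p-c)).round(1))
print(np.degrees(0.3918))
# bystanders: project known heights: roughly locate
for n,uv,z in(("pump",(259,118),134),("amber",(227,118),92),("lens",(294,127),76),("cab",(145,200),0),("wall",(300,108),0)):
    print(n,ray(T,uv,z)[0].round(0),ray(T,uv,0)[0].round(0))
```

```text
[563.2  61.2] jig [ 8.3 10.8]
[567.5  60.3] jig [ 9.3 11.9]
[567.9  61.9] jig [10.2 13.4]
22.448486413225652
pump [769.   8. 134.] [802.   2.   0.]
amber [777.  97.  92.] [799. 101.   0.]
lens [759. -96.  76.] [ 776. -106.    0.]
cab [543. 340.   0.] [543. 340.   0.]
wall [ 836. -123.    0.] [ 836. -123.    0.]
```

```bash
cat >> h.py <<'E'
def plan(x,y,z,yawdeg,st=None):
    st=st or r.get_state(); p=st["tcp_pos"]; yw=st["tool_rot"][2]
    d=np.array([x,y,z])-p; c,s=np.cos(yw),np.sin(yw)
    dy=(np.radians(yawdeg)-yw+np.pi/2)%np.pi-np.pi/2
    print("at",p.round(1),"yaw",np.degrees(yw).round(2),"F",st["ft_force"].round(1),"w",round(float(st["grip_width"]),3),"t",round(st["t"],2))
    print("slide",(np.array([c*d[0]+s*d[1],s*d[0]-c*d[1],-d[2]])/10).round(2),"roll",round(float(-np.degrees(dy)/6),3))
E
python3 -c "
from h import *
plan(565.4,61.2,150,60)"
```

```text
at [ 238.5 -577.3  221.8] yaw 22.45 F [0.4 0.  0.1] w 0.997 t 0.2
slide [ 54.59 -46.53   7.18] roll -6.259
```

step_arm(
  hand=[0.45, 0.45, 0.45, 0.45, 0.45, 0.45, 0.45, 0.45],
  slide=[
    [3, -2.5, 0],
    [6, -5.1, 0],
    [9, -7.7, 0],
    [12, -10.2, 0],
    [15, -12.8, 0],
    [18, -15.4, 0],
    [21, -18, 0],
    [24, -20.5, 0],
  ],
  roll=[-0.8, -1.6, -2.4, -3.2, -4, -4.8, -5.6, -6.25],
  force=15,
)

```text
t: 0.87
tcp_pos: [382.5, -294.6, 222.5]
tool_rot: [3.141, -0.0, 1.05]
ft_force: [0.9, 0.1, 0.1]
grip_width: 0.57
```

```bash
python3 -c "
from h import *
plan(565.4,61.2,150,60)"
```

```text
at [ 382.5 -294.6  222.5] yaw 60.17 F [0.9 0.1 0.1] w 0.57 t 0.87
slide [39.96 -1.83  7.25] roll 0.029
```

step_arm(
  hand=[0.45, 0.45, 0.45, 0.45, 0.45, 0.45, 0.45, 0.45],
  slide=[
    [4, -0.2, 0],
    [8, -0.4, 0.5],
    [12, -0.6, 1],
    [16, -0.8, 1.5],
    [20, -1, 2],
    [24, -1.2, 3],
    [28, -1.3, 4],
    [32, -1.5, 5],
  ],
  roll=[0, 0, 0, 0, 0, 0, 0, 0],
)

```text
t: 1.53
tcp_pos: [530.2, -10.1, 172.3]
tool_rot: [3.141, -0.0, 1.046]
ft_force: [1.2, 0.0, 0.1]
grip_width: 0.552
```

step_arm(
  hand=[0.45, 0.45, 0.45, 0.45, 0.45],
  slide=[
    [3, -0.2, 1],
    [6, -0.3, 2.3],
    [8, -0.35, 2.3],
    [8, -0.35, 2.3],
    [8, -0.35, 2.3],
  ],
  roll=[0, 0, 0, 0, 0],
)

```text
t: 1.95
tcp_pos: [566.3, 59.8, 149.0]
tool_rot: [-3.141, 0.001, 1.049]
ft_force: [0.6, -0.4, 0.4]
grip_width: 0.55
```

```bash
python3 -c "
from h import *
plan(565.4,61.2,90,60)
ims=[]
for n in('top','side'):
    c=snap(n,f'pics/a_{n}.png'); save(n,c); d=getcam(n); print(proj(d,[r.get_state()['tcp_pos']]))
    np.save(n+'_a.npy',c['img'])
    u,v=proj(d,[(565,61,100)])[0].astype(int); ims.append(cv2.resize(c['img'][v-45:v+45,u-45:u+45,::-1],(400,400),interpolation=cv2.INTER_CUBIC)); print(u,v)
cv2.imwrite('pics/a.png',cv2.convertScaleAbs(np.hstack(ims),alpha=1.5))
"
```

```text
at [566.3  59.8 149. ] yaw 60.08 F [ 0.6 -0.4  0.4] w 0.55 t 1.95
slide [ 0.07 -0.15  5.9 ] roll 0.013
[[238.79505029 191.29537808]]
238 192
[[247.87605886 170.90713151]]
247 180
```

View pics/a.png

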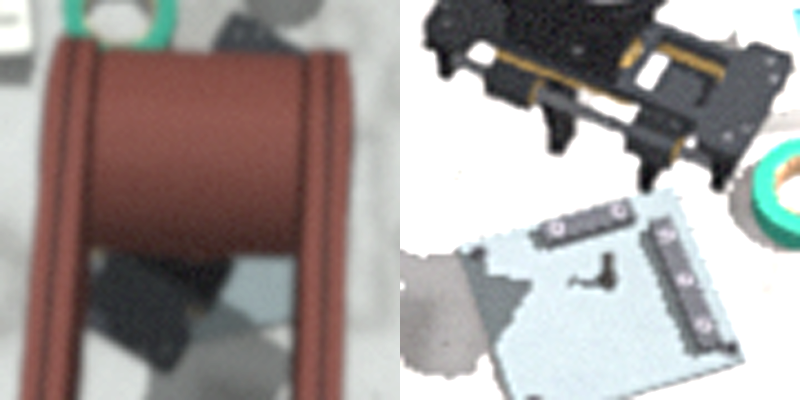

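```bash
python3 -c "
from h import *
im=np.load('side_a.npy')
a=cv2.resize(im[155:185,228:268,::-1],(800,600),interpolation=cv2.INTER_CUBIC); a=cv2.convertScaleAbs(a,alpha=1.6)
d=getcam('side'); st=r.get_state(); p=st['tcp_pos']; y=np.radians(60.1); tx=np.array([np.cos(y),np.sin(y),0]); ty=np.array([np.sin(y),-np.cos(y),0])
w=st['grip_width']*87/2
for s in(-1,1):
  for k in(-9.5,9.5):
    for o in (w,w+15):
      u=proj(d,[p+s*o*ty+k*tx])[0]; q=((u-[228,155]+.5)*20).astype(int); cv2.circle(a,tuple(int(i) for i in q),4,(0,0,255),-1)
cv2.imwrite('pics/f.png',a)"
```

```text
(no output)
```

View pics/f.png

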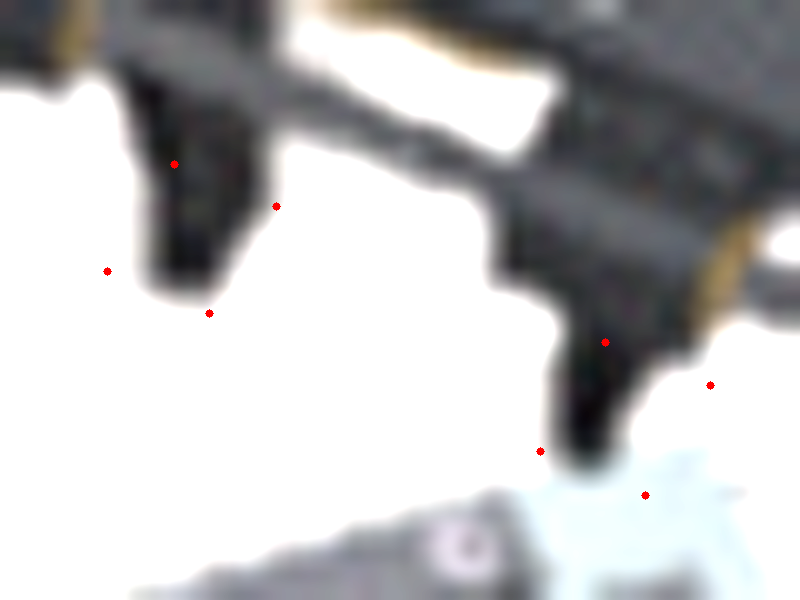

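step_arm(
  hand=[0.45, 0.45, 0.45, 0.45, 0.45, 0.45],
  slide=[
    [0.15, 0, 3],
    [0.15, 0, 6],
    [0.15, 0, 9],
    [0.15, 0, 11],
    [0.15, 0, 12.5],
    [0.15, 0, 12.5],
  ],
  roll=[0, 0, 0, 0, 0, 0],
)

```text
t: 2.55
tcp_pos: [564.0, 58.9, 21.2]
tool_rot: [-3.136, 0.003, 1.044]
ft_force: [0.8, -0.6, -1.2]
grip_width: 0.548
```

```bash
python3 -c "
from h import *
plan(567,61.2,24,60)
d=getcam('side');c=snap('side','pics/b0.png'); im=c['img']
u,v=proj(d,[(565,61,30)])[0].astype(int)
cv2.imwrite('pics/b.png',cv2.convertScaleAbs(cv2.resize(im[v-25:v+25,u-25:u+25,::-1],(600,600),interpolation=cv2.INTER_CUBIC),alpha=1.6))"
```

```text
at [564.   58.9  21.2] yaw 59.84 F [ 0.8 -0.6 -1.2] w 0.548 t 2.55
slide [ 0.35  0.15 -0.28] roll -0.026
```

View pics/b.png

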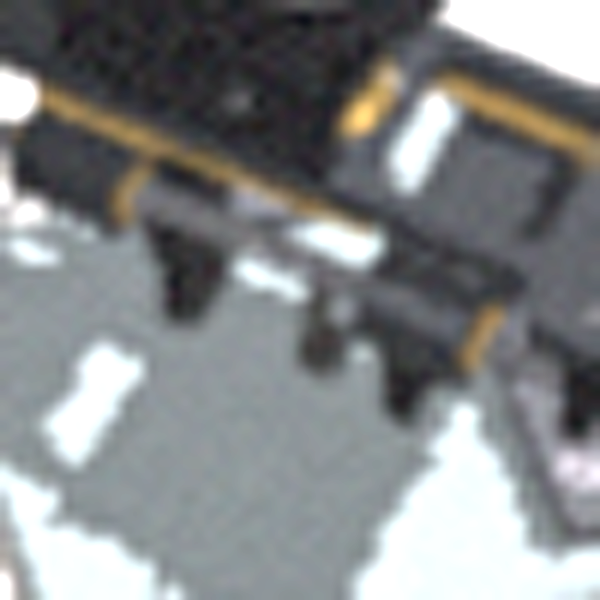

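step_arm(
  hand=[0.45, 0.45, 0.45],
  slide=[
    [0.1, 0, 0],
    [0.1, 0, 0],
    [0.1, 0, 0],
  ],
  roll=[0, 0, 0],
)

```text
t: 2.85
tcp_pos: [569.3, 60.8, 26.5]
tool_rot: [3.139, -0.002, 1.046]
ft_force: [-0.1, -0.1, -0.3]
grip_width: 0.551
```

```bash
python3 -c "
from h import *
plan(567,61.2,24,60)"
```

```text
at [569.3  60.8  26.5] yaw 59.93 F [-0.1 -0.1 -0.3] w 0.551 t 2.85
slide [-0.08 -0.21  0.25] roll -0.012
```

step_arm(
  hand=[0.6, 0.75, 0.9, 1, 1, 1, 1, 1],
  slide=[
    [0, -0.1, 0],
    [0, -0.1, 0],
    [0, -0.1, 0],
    [0, -0.1, 0],
    [0, -0.1, 0],
    [0, -0.1, 0],
    [0, -0.1, 0],
    [0, -0.1, 0],
  ],
  roll=[0, 0, 0, 0, 0, 0, 0, 0],
  force=20,
)

```text
t: 3.52
tcp_pos: [566.9, 61.7, 24.5]
tool_rot: [-3.141, 0.0, 1.046]
ft_force: [-1.0, -0.1, 0.1]
grip_width: 0.081
```

```bash
python3 -c "
from h import *
plan(567,61.2,24,60)
d=getcam('side');c=snap('side','pics/c0.png'); im=c['img']
u,v=proj(d,[(565,61,30)])[0].astype(int)
cv2.imwrite('pics/c.png',cv2.convertScaleAbs(cv2.resize(im[v-25:v+25,u-25:u+25,::-1],(600,600),interpolation=cv2.INTER_CUBIC),alpha=1.6))"
```

```text
at [566.9  61.7  24.5] yaw 59.95 F [-1.  -0.1  0.1] w 0.081 t 3.52
slide [-0.03  0.04  0.05] roll -0.009
```

View pics/c.png

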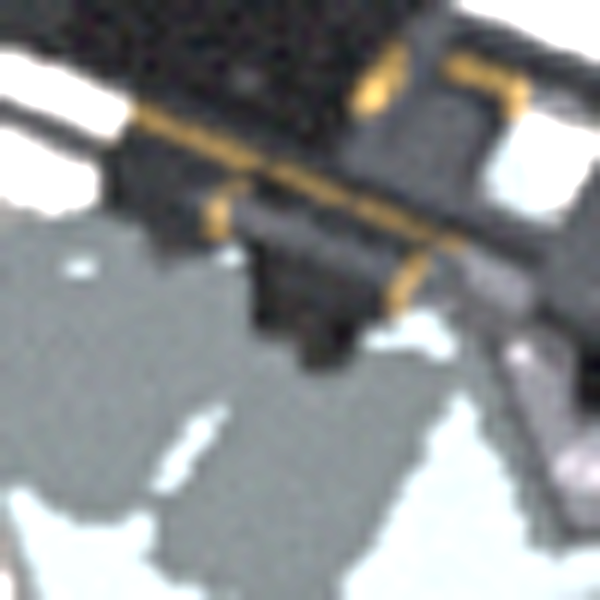

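step_arm(
  hand=[1, 1, 1, 1],
  slide=[
    [0, 0, -1],
    [0, 0, -3],
    [0, 0, -5],
    [0, 0, -6],
  ],
  roll=[0, 0, 0, 0],
)

```text
t: 3.9
tcp_pos: [568.4, 61.6, 87.6]
tool_rot: [3.138, -0.002, 1.046]
ft_force: [1.0, 0.1, -0.6]
grip_width: 0.082
```

```bash
python3 -c "
from h import *
plan(516.5,-212,85,60)"
```

```text
at [568.4  61.6  87.6] yaw 59.95 F [ 1.   0.1 -0.6] w 0.082 t 3.9
slide [-26.28   9.21   0.26] roll -0.008
```

step_arm(
  hand=[1, 1, 1, 1, 1, 1, 1, 1],
  slide=[
    [-2.5, 0.9, 0],
    [-6, 2.1, 0],
    [-9.5, 3.3, 0],
    [-13, 4.6, 0],
    [-17, 6, 0],
    [-20.5, 7.2, 0],
    [-23.5, 8.2, 0],
    [-26.2, 9.2, 0],
  ],
  roll=[0, 0, 0, 0, 0, 0, 0, 0],
)

```text
t: 4.57
tcp_pos: [514.6, -213.4, 85.0]
tool_rot: [3.141, 0.0, 1.045]
ft_force: [1.3, 0.2, -0.4]
grip_width: 0.082
```

step_arm(
  hand=[1, 1, 1, 1, 1, 1],
  slide=[
    [0, 0, 0],
    [0, 0, 1],
    [0, 0, 2.5],
    [0, 0, 3.5],
    [0, 0, 4],
    [0, 0, 4],
  ],
  roll=[0, 0, 0, 0, 0, 0],
)

```text
t: 5.07
tcp_pos: [514.1, -209.4, 42.5]
tool_rot: [-3.138, -0.0, 1.048]
ft_force: [-0.4, 0.4, -0.5]
grip_width: 0.08
```

```bash
python3 -c "
from h import *
plan(517,-212,21,60)
d=getcam('side');c=snap('side','pics/d0.png'); im=c['img']
u,v=proj(d,[(517,-212,40)])[0].astype(int)
cv2.imwrite('pics/d.png',cv2.convertScaleAbs(cv2.resize(im[v-30:v+30,u-30:u+30,::-1],(600,600),interpolation=cv2.INTER_CUBIC),alpha=1.6))"
```

```text
at [ 514.1 -209.4   42.5] yaw 60.03 F [-0.4  0.4 -0.5] w 0.08 t 5.07
slide [-0.08  0.38  2.15] roll 0.004
```

View pics/d.png

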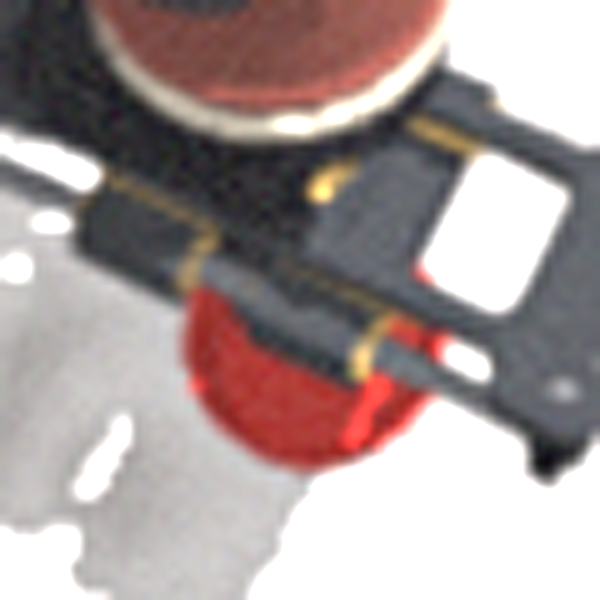

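step_arm(
  hand=[1, 1, 1, 1, 1],
  slide=[
    [0, 0.2, 0.8],
    [0, 0.2, 1.6],
    [0, 0.2, 2.2],
    [0, 0.2, 2.2],
    [0, 0.2, 2.2],
  ],
  roll=[0, 0, 0, 0, 0],
)

```text
t: 5.53
tcp_pos: [516.5, -211.9, 21.8]
tool_rot: [-3.14, -0.0, 1.046]
ft_force: [-1.1, 0.4, 1.0]
grip_width: 0.082
```

```bash
python3 -c "
from h import *
plan(517,-212,20,60)"
```

```text
at [ 516.5 -211.9   21.8] yaw 59.95 F [-1.1  0.4  1. ] w 0.082 t 5.53
slide [0.01 0.05 0.18] roll -0.009
```

step_arm(
  hand=[0.85, 0.82, 0.82, 0.82, 0.82, 0.82],
  slide=[
    [0, 0, 0.1],
    [0, 0, 0.1],
    [0, 0, 0.1],
    [0, 0, 0],
    [0, 0, -2],
    [0, 0, -5],
  ],
  roll=[0, 0, 0, 0, 0, 0],
)

```text
t: 6.03
tcp_pos: [514.4, -210.7, 70.0]
tool_rot: [-3.135, -0.0, 1.046]
ft_force: [0.2, -0.3, -0.2]
grip_width: 0.174
```

step_arm(
  hand=[0.8, 0.6, 0.3, 0, 0],
  slide=[
    [0, 0, -3],
    [2, 0, -5],
    [6, 0, -7],
    [10, 0, -8],
    [13, -2, -8],
  ],
  roll=[0, 0, 0, 0, 0],
)

```text
t: 6.45
tcp_pos: [569.7, -89.8, 157.2]
tool_rot: [3.132, -0.003, 1.045]
ft_force: [0.0, -0.0, 0.8]
grip_width: 0.418
```

```bash
python3 -c "
from h import *
plan(551,231,120,38)
ims=[]
for n in ('side','top'):
  d=getcam(n);c=snap(n,f'pics/e_{n}.png'); im=c['img']
  u,v=proj(d,[(517,-212,20)])[0].astype(int)
  ims.append(cv2.resize(im[v-30:v+30,u-30:u+30,::-1],(400,400),interpolation=cv2.INTER_CUBIC))
cv2.imwrite('pics/e.png',cv2.convertScaleAbs(np.hstack(ims),alpha=1.6))"
```

```text
at [569.7 -89.8 157.2] yaw 59.85 F [ 0.  -0.   0.8] w 0.418 t 6.45
slide [ 26.81 -17.73   3.72] roll 3.642
```

View pics/e.png

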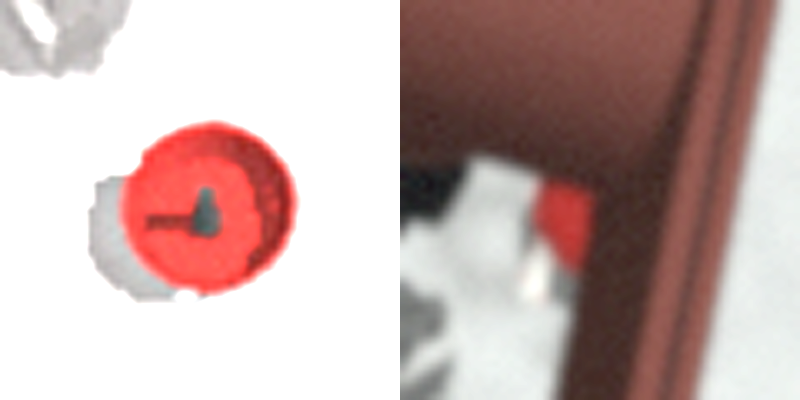

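The side view shows the screw standing upright in the middle of the red dish. Next is the block.

step_arm(
  hand=[0, 0, 0, 0, 0, 0, 0, 0],
  slide=[
    [3, -2, 0],
    [6, -4, 0.5],
    [9, -6, 1],
    [12, -8, 1.5],
    [15.5, -10.2, 2],
    [19, -12.5, 2.5],
    [22, -14.5, 3],
    [24.5, -16.2, 3],
  ],
  roll=[0.5, 1, 1.5, 2, 2.5, 3, 3.4, 3.6],
)

```text
t: 7.22
tcp_pos: [546.0, 205.2, 121.4]
tool_rot: [-3.141, 0.002, 0.668]
ft_force: [-0.5, 0.6, 0.3]
grip_width: 0.987
```

```bash
python3 -c "
from h import *
plan(551,231,100,38.5)"
```

```text
at [546.  205.2 121.4] yaw 38.26 F [-0.5  0.6  0.3] w 0.987 t 7.22
slide [ 1.98 -1.71  2.14] roll -0.04
```

step_arm(
  hand=[0, 0, 0, 0, 0],
  slide=[
    [1, -1, 1],
    [2, -1.7, 3],
    [2, -1.7, 4.5],
    [2, -1.7, 4.5],
    [2, -1.7, 4.5],
  ],
  roll=[0, 0, 0, 0, 0],
)

```text
t: 7.63
tcp_pos: [551.4, 228.5, 76.4]
tool_rot: [-3.141, 0.003, 0.669]
ft_force: [0.5, -0.3, 0.1]
grip_width: 1.001
```

```bash
python3 -c "
from h import *
plan(551,231,16,38.5)
ims=[]
for n in ('side','top'):
  d=getcam(n);c=snap(n,f'pics/g_{n}.png'); im=c['img']; save(n,c)
  u,v=proj(d,[(551,231,40)])[0].astype(int)
  ims.append(cv2.resize(im[v-30:v+30,u-30:u+30,::-1],(400,400),interpolation=cv2.INTER_CUBIC))
cv2.imwrite('pics/g.png',cv2.convertScaleAbs(np.hstack(ims),alpha=1.6))"
```

```text
at [551.4 228.5  76.4] yaw 38.35 F [ 0.5 -0.3  0.1] w 1.001 t 7.63
slide [ 0.12 -0.22  6.04] roll -0.026
```

View pics/g.png

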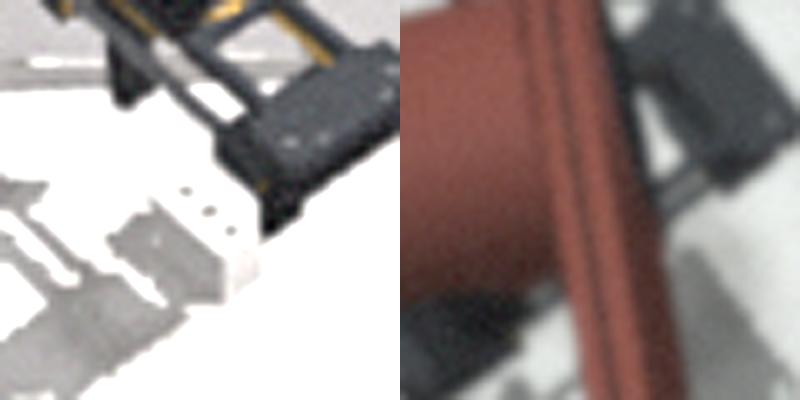

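step_arm(
  hand=[0, 0, 0, 0, 0, 0, 0],
  slide=[
    [0.1, -0.15, 1],
    [0.1, -0.15, 2.5],
    [0.1, -0.15, 4],
    [0.1, -0.15, 5],
    [0.1, -0.15, 5.8],
    [0.1, -0.15, 6],
    [0.1, -0.15, 6],
  ],
  roll=[0, 0, 0, 0, 0, 0, 0],
)

```text
t: 8.32
tcp_pos: [552.0, 230.8, 17.0]
tool_rot: [-3.141, 0.001, 0.669]
ft_force: [0.4, 0.7, -0.2]
grip_width: 0.998
```

```bash
python3 -c "
from h import *
plan(551,231,16,38.5)
ims=[]
for n in ('side',):
  d=getcam(n);c=snap(n,f'pics/g2_{n}.png'); im=c['img']
  u,v=proj(d,[(551,231,40)])[0].astype(int)
  ims.append(cv2.resize(im[v-25:v+25,u-25:u+25,::-1],(600,600),interpolation=cv2.INTER_CUBIC))
cv2.imwrite('pics/g2.png',cv2.convertScaleAbs(np.hstack(ims),alpha=1.3))"
```

```text
at [552.  230.8  17. ] yaw 38.33 F [ 0.4  0.7 -0.2] w 0.998 t 8.32
slide [-0.07 -0.08  0.1 ] roll -0.028
```

View pics/g2.png

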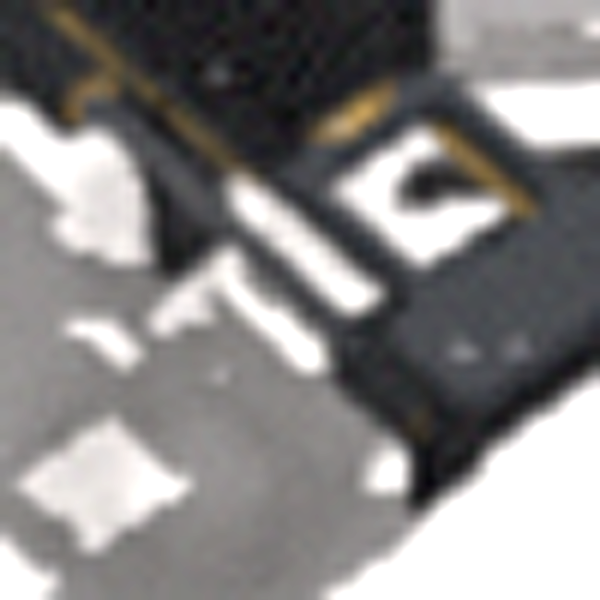

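step_arm(
  hand=[0.2, 0.35, 0.5, 0.6, 0.6, 0.6],
  slide=[
    [0, 0, 0],
    [0, 0, 0],
    [0, 0, 0],
    [0, 0, 0],
    [0, 0, 0],
    [0, 0, 0],
  ],
  roll=[0, 0, 0, 0, 0, 0],
  force=15,
)

```text
t: 8.87
tcp_pos: [552.4, 231.1, 17.7]
tool_rot: [3.141, -0.0, 0.669]
ft_force: [-0.4, -0.8, 0.4]
grip_width: 0.626
```

step_arm(
  hand=[0.7, 0.8, 0.8, 0.8],
  slide=[
    [0, 0, 0],
    [0, 0, 0],
    [0, 0, 0],
    [0, 0, 0],
  ],
  roll=[0, 0, 0, 0],
  force=45,
)

```text
t: 9.2
tcp_pos: [552.3, 231.1, 17.6]
tool_rot: [-3.141, -0.0, 0.669]
ft_force: [-0.3, -0.8, 1.2]
grip_width: 0.572
```

```bash
python3 -c "
from h import *
plan(551,231,60,38.5)"
```

```text
at [552.3 231.1  17.6] yaw 38.35 F [-0.3 -0.8  1.2] w 0.572 t 9.2
slide [-0.11 -0.07 -4.24] roll -0.025
```

step_arm(
  hand=[0.8, 0.8, 0.8, 0.8, 0.8],
  slide=[
    [0, 0, -0.5],
    [0, 0, -2],
    [0, 0, -4],
    [0, 0, -5.5],
    [0, 0, -5.5],
  ],
  roll=[0, 0, 0, 0, 0],
)

```text
t: 9.62
tcp_pos: [554.2, 231.5, 75.6]
tool_rot: [3.14, -0.004, 0.669]
ft_force: [1.9, 1.4, -4.4]
grip_width: 0.569
```

```bash
python3 -c "
from h import *
plan(582.4,63.3,72,15.4)"
```

```text
at [554.2 231.5  75.6] yaw 38.35 F [ 1.9  1.4 -4.4] w 0.569 t 9.62
slide [-8.23 14.94  0.36] roll 3.826
```

step_arm(
  hand=[0.8, 0.8, 0.8, 0.8, 0.8, 0.8, 0.8, 0.8],
  slide=[
    [-1, 1.8, 0],
    [-2.2, 4, 0],
    [-3.5, 6.3, 0],
    [-4.8, 8.7, 0],
    [-6, 11, 0],
    [-7.2, 13, 0],
    [-8, 14.5, 0],
    [-8.2, 14.9, 0],
  ],
  roll=[0.5, 1, 1.5, 2, 2.5, 3, 3.5, 3.83],
)

```text
t: 10.28
tcp_pos: [579.7, 60.3, 70.8]
tool_rot: [3.141, 0.002, 0.263]
ft_force: [1.0, 1.3, -4.7]
grip_width: 0.574
```

step_arm(
  hand=[0.8, 0.8, 0.8, 0.8],
  slide=[
    [0, 0, 0],
    [0, 0, 0],
    [0, 0, 0],
    [0, 0, 0],
  ],
  roll=[0, 0, 0, 0],
)

```text
t: 10.62
tcp_pos: [579.9, 64.1, 71.9]
tool_rot: [-3.141, 0.001, 0.27]
ft_force: [-0.2, -0.4, -4.9]
grip_width: 0.568
```

```bash
python3 -c "
from h import *
plan(582.4,63.3,72,15.4)
ims=[]
for n in ('side','top'):
  d=getcam(n);c=snap(n,f'pics/i_{n}.png'); im=c['img']; save(n,c); np.save(n+'_i.npy',im)
  u,v=proj(d,[(575,55,40)])[0].astype(int)
  ims.append(cv2.resize(im[v-35:v+35,u-35:u+35,::-1],(400,400),interpolation=cv2.INTER_CUBIC))
cv2.imwrite('pics/i.png',cv2.convertScaleAbs(np.hstack(ims),alpha=1.4))"
```

```text
at [579.9  64.1  71.9] yaw 15.47 F [-0.2 -0.4 -4.9] w 0.568 t 10.62
slide [ 0.22  0.15 -0.01] roll 0.011
```

View pics/i.png

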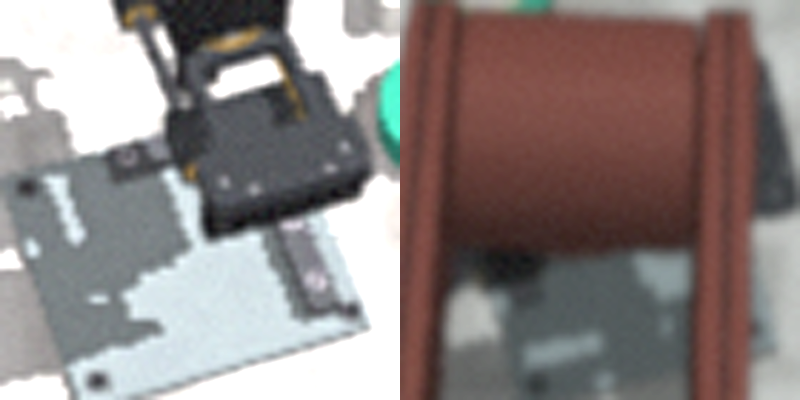

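step_arm(
  hand=[0.8, 0.8, 0.8, 0.8, 0.8, 0.8, 0.8],
  slide=[
    [0, 0, 1],
    [0, 0, 2],
    [0, 0, 3],
    [0, 0, 3.8],
    [0, 0, 4.1],
    [0, 0, 4.1],
    [0, 0, 4.1],
  ],
  roll=[0, 0, 0, 0, 0, 0, 0],
)

```text
t: 11.3
tcp_pos: [580.2, 63.3, 31.1]
tool_rot: [-3.141, 0.001, 0.268]
ft_force: [-0.7, -0.2, -4.2]
grip_width: 0.57
```

step_arm(
  hand=[0.8, 0.8, 0.8, 0.8],
  slide=[
    [0, 0, 0.1],
    [0, 0, 0.2],
    [0, 0, 0.2],
    [0, 0, 0.2],
  ],
  roll=[0, 0, 0, 0],
)

```text
t: 11.63
tcp_pos: [580.6, 63.3, 29.9]
tool_rot: [3.141, -0.001, 0.268]
ft_force: [0.2, 0.4, -4.9]
grip_width: 0.57
```

```bash
python3 -c "
from h import *
plan(582.4,63.3,28,15.4)
print(r.get_state()['torque'])"
```

```text
at [580.6  63.3  29.9] yaw 15.37 F [ 0.2  0.4 -4.9] w 0.57 t 11.63
slide [0.17 0.05 0.19] roll -0.005
[-0.00700803  0.01719004  0.00183152]
```

Not touching yet; I'll ease down in small steps.

step_arm(
  hand=[0.8, 0.8, 0.8, 0.8],
  slide=[
    [0, 0, 0.1],
    [0, 0, 0.2],
    [0, 0, 0.2],
    [0, 0, 0.2],
  ],
  roll=[0, 0, 0, 0],
)

```text
t: 11.97
tcp_pos: [580.6, 63.3, 27.7]
tool_rot: [3.141, -0.0, 0.268]
ft_force: [0.2, -0.1, -4.5]
grip_width: 0.568
```

step_arm(
  hand=[0.8, 0.8, 0.8, 0.8],
  slide=[
    [0, 0, 0.1],
    [0, 0, 0.1],
    [0, 0, 0.1],
    [0, 0, 0.1],
  ],
  roll=[0, 0, 0, 0],
)

```text
t: 12.3
tcp_pos: [580.7, 63.3, 27.7]
tool_rot: [3.141, -0.0, 0.268]
ft_force: [-4.3, -0.1, 5.1]
grip_width: 0.569
```

step_arm(
  hand=[0.8, 0.8, 0.8, 0.8, 0.8, 0.8],
  slide=[
    [0, 0, -0.09],
    [0, 0, -0.09],
    [0.2, -0.2, -0.09],
    [0.4, -0.4, -0.09],
    [0.5, -0.5, -0.09],
    [0.5, -0.5, -0.09],
  ],
  roll=[0, 0, 0, 0, 0, 0],
)

```text
t: 12.8
tcp_pos: [584.5, 69.6, 27.7]
tool_rot: [3.141, -0.001, 0.268]
ft_force: [-0.1, -2.3, 0.9]
grip_width: 0.57
```

step_arm(
  hand=[0.8, 0.8, 0.8, 0.8],
  slide=[
    [0.1, 0, 0],
    [0.2, 0, 0],
    [0.2, 0, 0],
    [0.2, 0, 0],
  ],
  roll=[0, 0, 0, 0],
)

```text
t: 13.13
tcp_pos: [585.5, 70.1, 27.7]
tool_rot: [-3.141, 0.001, 0.268]
ft_force: [-4.3, -2.2, 3.6]
grip_width: 0.572
```

```bash
cat >> h.py <<'E'
def stat(jc=(561,47),yw=15.4):
    st=r.get_state(); th=np.radians(yw); R=np.array([[np.cos(th),-np.sin(th)],[np.sin(th),np.cos(th)]])
    f=st["ft_force"]; print("jig xy",(R.T@(st["tcp_pos"][:2]-np.array(jc))).round(2),"z",st["tcp_pos"][2].round(2),"F jig",(R.T@f[:2]).round(2),f[2].round(2),"rot",st["tool_rot"].round(4),"T",st["torque"].round(3),"t",round(st["t"],2))
E
python3 -c "
from h import *
stat()"
```

```text
jig xy [29.75 15.72] z 27.67 F jig [-4.7  -1.01] 3.58 rot [-3.1413e+00  9.0000e-04  2.6830e-01] T [-0.313  0.817  0.012] t 13.13
```

step_arm(
  hand=[0.8, 0.8, 0.8],
  slide=[
    [0, 0, -0.07],
    [0, 0, -0.07],
    [0, 0, -0.07],
  ],
  roll=[0, 0, 0],
)

```text
t: 13.38
tcp_pos: [585.6, 70.3, 27.7]
tool_rot: [-3.141, 0.0, 0.268]
ft_force: [-0.2, 0.9, -3.5]
grip_width: 0.57
```

```bash
python3 -c "
from h import *
stat()"
```

```text
jig xy [29.94 15.97] z 27.67 F jig [0.04 0.88] -3.47 rot [-3.141e+00  2.000e-04  2.682e-01] T [0.077 0.111 0.018] t 13.38
```

step_arm(
  hand=[0.8, 0.8, 0.8, 0.8],
  slide=[
    [0.1, 0, 0],
    [0.2, 0, 0],
    [0.2, 0, 0],
    [0.2, 0, 0],
  ],
  roll=[0, 0, 0, 0],
)

```text
t: 13.72
tcp_pos: [587.7, 70.6, 27.7]
tool_rot: [-3.141, 0.0, 0.268]
ft_force: [0.2, 0.3, -3.9]
grip_width: 0.571
```

```bash
python3 -c "
from h import *
stat()"
```

```text
jig xy [32.   15.68] z 27.74 F jig [0.23 0.22] -3.92 rot [-3.1414e+00  2.0000e-04  2.6830e-01] T [-0.023 -0.015 -0.004] t 13.72
```

step_arm(
  hand=[0.8, 0.8, 0.8, 0.8],
  slide=[
    [0.1, 0, 0],
    [0.2, 0, 0],
    [0.2, 0, 0],
    [0.2, 0, 0],
  ],
  roll=[0, 0, 0, 0],
)

```text
t: 14.05
tcp_pos: [589.8, 71.1, 28.1]
tool_rot: [-3.142, -0.0, 0.268]
ft_force: [0.2, -0.8, -4.8]
grip_width: 0.571
```

```bash
python3 -c "
from h import *
stat()"
```

```text
jig xy [34.15 15.57] z 28.11 F jig [ 0.02 -0.84] -4.81 rot [-3.1416e+00 -1.0000e-04  2.6830e-01] T [ 0.004  0.006 -0.002] t 14.05
```

step_arm(
  hand=[0.8, 0.8, 0.8],
  slide=[
    [0.1, 0, 0],
    [0.1, 0, 0],
    [0.1, 0, 0],
  ],
  roll=[0, 0, 0],
)

```text
t: 14.3
tcp_pos: [590.6, 71.3, 28.1]
tool_rot: [-3.142, 0.0, 0.268]
ft_force: [-0.4, -0.9, -4.8]
grip_width: 0.575
```

```bash
python3 -c "
from h import *
stat()"
```

```text
jig xy [35.01 15.6 ] z 28.06 F jig [-0.65 -0.77] -4.84 rot [-3.1416e+00  1.0000e-04  2.6830e-01] T [0.008 0.044 0.015] t 14.3
```

step_arm(
  hand=[0.8, 0.8, 0.8],
  slide=[
    [0.1, 0, 0],
    [0.1, 0, 0],
    [0.1, 0, 0],
  ],
  roll=[0, 0, 0],
)

```text
t: 14.55
tcp_pos: [590.7, 71.4, 27.9]
tool_rot: [-3.141, 0.002, 0.268]
ft_force: [-4.3, -1.5, -2.4]
grip_width: 0.571
```

```bash
python3 -c "
from h import *
stat()
ims=[]
for n in ('side','top'):
  d=getcam(n);c=snap(n,f'pics/j_{n}.png'); im=c['img']
  u,v=proj(d,[(580,60,30)])[0].astype(int)
  ims.append(cv2.resize(im[v-30:v+30,u-30:u+30,::-1],(400,400),interpolation=cv2.INTER_CUBIC))
cv2.imwrite('pics/j.png',cv2.convertScaleAbs(np.hstack(ims),alpha=1.4))"
```

```text
jig xy [35.15 15.64] z 27.85 F jig [-4.56 -0.27] -2.36 rot [-3.1413e+00  2.0000e-03  2.6820e-01] T [-0.27   0.797 -0.126] t 14.55
```

View pics/j.png

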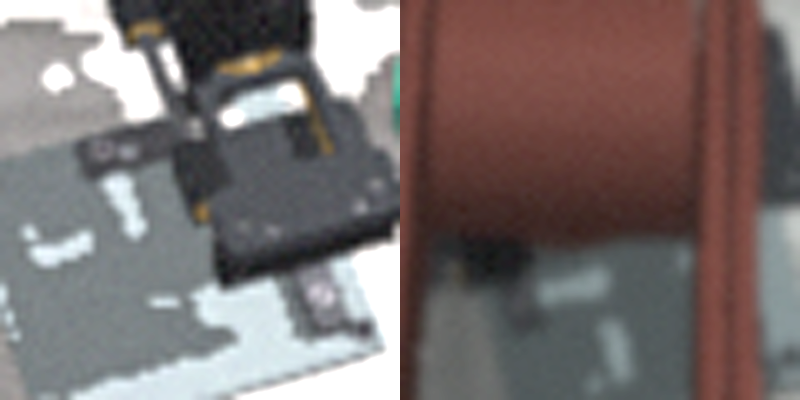

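step_arm(
  hand=[0.8, 0.8, 0.8],
  slide=[
    [0, 0, 0],
    [0, 0, 0],
    [0, 0, 0],
  ],
  roll=[0.1, 0.1, 0.1],
)

```text
t: 14.9
tcp_pos: [590.8, 71.5, 27.8]
tool_rot: [-3.141, 0.002, 0.258]
ft_force: [-5.7, -1.0, -1.1]
grip_width: 0.575
```

```bash
python3 -c "
from h import *
stat()"
```

```text
jig xy [35.23 15.74] z 27.84 F jig [-5.75  0.55] -1.11 rot [-3.1413e+00  1.8000e-03  2.5790e-01] T [-0.227  1.008  0.086] t 14.9
```

step_arm(
  hand=[0.8, 0.8, 0.8],
  slide=[
    [0, 0, 0],
    [0, 0, 0],
    [0, 0, 0],
  ],
  roll=[0.1, 0.1, 0.1],
)

```text
t: 15.15
tcp_pos: [590.6, 71.6, 27.8]
tool_rot: [-3.141, 0.002, 0.247]
ft_force: [-5.6, -1.3, -0.9]
grip_width: 0.573
```

```bash
python3 -c "
from h import *
stat()"
```

```text
jig xy [35.05 15.83] z 27.81 F jig [-5.71  0.2 ] -0.91 rot [-3.1412e+00  2.2000e-03  2.4750e-01] T [-0.2    1.085  0.177] t 15.15
```

step_arm(
  hand=[0.8, 0.8, 0.8, 0.8],
  slide=[
    [-0.1, 0, 0],
    [-0.1, -0.1, 0],
    [-0.1, -0.2, 0],
    [-0.1, -0.2, 0],
  ],
  roll=[-0.14, -0.14, -0.14, -0.14],
)

```text
t: 15.48
tcp_pos: [590.3, 73.3, 28.1]
tool_rot: [3.141, -0.0, 0.262]
ft_force: [-1.8, -0.8, -4.8]
grip_width: 0.569
```

```bash
python3 -c "
from h import *
stat(yw=15)"
```

```text
jig xy [35.07 17.87] z 28.12 F jig [-1.98 -0.26] -4.8 rot [ 3.1415e+00 -2.0000e-04  2.6180e-01] T [-0.253  0.413 -0.038] t 15.48
```

step_arm(
  hand=[0.8, 0.8, 0.8],
  slide=[
    [0, -0.1, 0],
    [0, -0.1, 0],
    [0, -0.1, 0],
  ],
  roll=[0, 0, 0],
)

```text
t: 15.73
tcp_pos: [590.0, 74.3, 28.2]
tool_rot: [-3.142, -0.0, 0.262]
ft_force: [-0.7, -0.8, -5.1]
grip_width: 0.563
```

```bash
python3 -c "
from h import *
stat(yw=15)"
```

```text
jig xy [35.06 18.92] z 28.16 F jig [-0.92 -0.61] -5.09 rot [-3.1415e+00 -2.0000e-04  2.6190e-01] T [-0.213  0.359 -0.054] t 15.73
```

step_arm(
  hand=[0.8, 0.8, 0.8, 0.8],
  slide=[
    [0, -0.1, 0],
    [0, -0.2, 0],
    [0, -0.2, 0],
    [0, -0.2, 0],
  ],
  roll=[0, 0, 0, 0],
)

```text
t: 16.07
tcp_pos: [589.4, 76.4, 28.2]
tool_rot: [-3.141, -0.0, 0.262]
ft_force: [-2.1, -1.2, -5.0]
grip_width: 0.574
```

```bash
python3 -c "
from h import *
stat(yw=15)"
```

```text
jig xy [35.05 21.05] z 28.15 F jig [-2.33 -0.61] -5.02 rot [-3.1414e+00 -1.0000e-04  2.6200e-01] T [-0.112  0.354  0.015] t 16.07
```

step_arm(
  hand=[0.8, 0.8, 0.8],
  slide=[
    [0, -0.1, 0],
    [0, -0.1, 0],
    [0, -0.1, 0],
  ],
  roll=[0, 0, 0],
)

```text
t: 16.32
tcp_pos: [589.2, 77.2, 28.2]
tool_rot: [3.142, -0.0, 0.262]
ft_force: [-1.9, -1.8, -4.8]
grip_width: 0.572
```

```bash
python3 -c "
from h import *
stat(yw=15)"
```

```text
jig xy [35.03 21.83] z 28.18 F jig [-2.31 -1.22] -4.85 rot [ 3.1415e+00 -1.0000e-04  2.6200e-01] T [-0.36   0.289  0.014] t 16.32
```

step_arm(
  hand=[0.8, 0.8, 0.8],
  slide=[
    [0, -0.1, 0.03],
    [0, -0.1, 0.03],
    [0, -0.1, 0.03],
  ],
  roll=[0, 0, 0],
)

```text
t: 16.57
tcp_pos: [589.2, 77.2, 28.1]
tool_rot: [3.14, -0.0, 0.262]
ft_force: [-1.9, -4.2, -3.7]
grip_width: 0.569
```

```bash
python3 -c "
from h import *
stat(yw=15)"
```

```text
jig xy [35.05 21.87] z 28.14 F jig [-2.89 -3.56] -3.72 rot [ 3.1401e+00 -1.0000e-04  2.6200e-01] T [-0.85   0.36  -0.034] t 16.57
```

step_arm(
  hand=[0.8, 0.8, 0.8],
  slide=[
    [0, -0.1, 0],
    [0, -0.1, 0],
    [0, -0.1, 0],
  ],
  roll=[0, 0, 0],
)

```text
t: 16.82
tcp_pos: [589.2, 77.2, 28.2]
tool_rot: [3.139, -0.0, 0.262]
ft_force: [-0.5, -9.1, -4.1]
grip_width: 0.572
```

```bash
python3 -c "
from h import *
stat(yw=15)"
```

```text
jig xy [35.1  21.91] z 28.25 F jig [-2.82 -8.7 ] -4.12 rot [ 3.1387e+00 -3.0000e-04  2.6200e-01] T [-1.514  0.307 -0.088] t 16.82
```

step_arm(
  hand=[0.8, 0.8, 0.8, 0.8, 0.8, 0.8],
  slide=[
    [0, 0.12, 0],
    [0, 0.12, 0.03],
    [0, 0.12, 0.06],
    [0, 0.12, 0.06],
    [0.06, 0.12, 0.06],
    [0.06, 0.12, 0.06],
  ],
  roll=[0, 0, 0, 0, 0, 0],
)

```text
t: 17.32
tcp_pos: [589.3, 77.2, 27.7]
tool_rot: [3.14, 0.001, 0.262]
ft_force: [-5.5, -6.6, 0.5]
grip_width: 0.57
```

```bash
python3 -c "
from h import *
stat(yw=15)"
```

```text
jig xy [35.12 21.87] z 27.72 F jig [-7.04 -4.98] 0.51 rot [3.1404e+00 1.3000e-03 2.6210e-01] T [-1.112  0.866 -0.065] t 17.32
```

step_arm(
  hand=[0.8, 0.8, 0.8, 0.8],
  slide=[
    [0.06, 0, 0],
    [0.06, 0, 0],
    [0.06, 0, 0],
    [0.06, 0, 0],
  ],
  roll=[0, 0, 0, 0],
)

```text
t: 17.65
tcp_pos: [589.3, 77.2, 27.7]
tool_rot: [3.14, 0.002, 0.262]
ft_force: [-7.4, -5.7, 2.1]
grip_width: 0.575
```

```bash
python3 -c "
from h import *
stat(yw=15)"
```

```text
jig xy [35.13 21.87] z 27.7 F jig [-8.6  -3.55] 2.13 rot [3.1405e+00 2.5000e-03 2.6210e-01] T [-1.184  1.217 -0.037] t 17.65
```

step_arm(
  hand=[0.8, 0.8, 0.8, 0.8, 0.8],
  slide=[
    [0, -0.06, 0],
    [0, -0.12, -0.02],
    [0, -0.12, -0.03],
    [0, -0.12, -0.03],
    [0, -0.12, -0.03],
  ],
  roll=[0, 0, 0, 0, 0],
)

```text
t: 18.07
tcp_pos: [589.3, 77.3, 27.7]
tool_rot: [3.139, 0.002, 0.262]
ft_force: [-4.6, -10.3, -0.6]
grip_width: 0.574
```

```bash
python3 -c "
from h import *
stat(yw=15)
ims=[]
for n in ('side','top'):
  d=getcam(n);c=snap(n,f'pics/k_{n}.png'); im=c['img']; np.save(n+'_k.npy',im)
  u,v=proj(d,[(585,65,30)])[0].astype(int)
  ims.append(cv2.resize(im[v-30:v+30,u-30:u+30,::-1],(400,400),interpolation=cv2.INTER_CUBIC))
cv2.imwrite('pics/k.png',cv2.convertScaleAbs(np.hstack(ims),alpha=2))
stat(yw=15)"
```

```text
jig xy [35.15 21.9 ] z 27.74 F jig [-7.14 -8.79] -0.62 rot [3.1388e+00 2.2000e-03 2.6210e-01] T [-1.803  0.892 -0.063] t 18.07
jig xy [35.18 21.89] z 27.76 F jig [-7.28 -9.17] -1.13 rot [3.1388e+00 2.2000e-03 2.6200e-01] T [-1.767  0.996 -0.042] t 18.17
```

View pics/k.png

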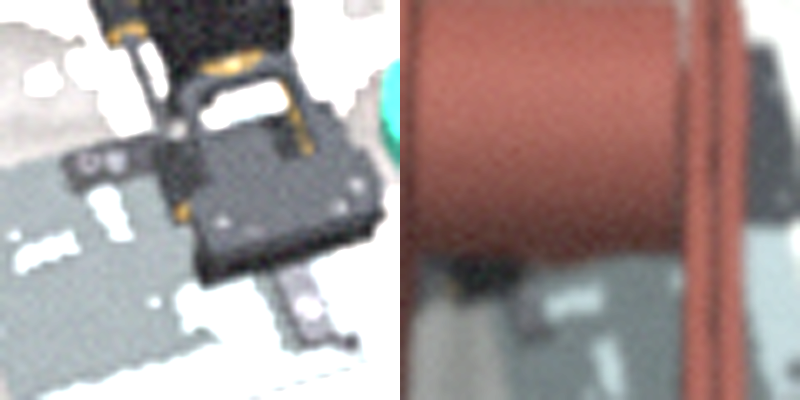

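View pics/k_side.png

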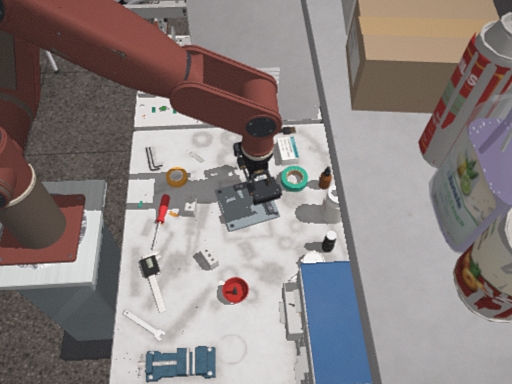

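step_arm(
  hand=[0.8, 0.8, 0.8, 0.8, 0.8],
  slide=[
    [0.04, 0, 0],
    [0.08, 0, 0],
    [0.08, 0, 0],
    [0.08, 0, 0],
    [0.08, 0, 0],
  ],
  roll=[0, 0, 0, 0, 0],
)

```text
t: 18.58
tcp_pos: [589.3, 77.3, 27.7]
tool_rot: [3.139, 0.004, 0.262]
ft_force: [-7.2, -11.8, 2.5]
grip_width: 0.571
```

```bash
python3 -c "
from h import *
stat(yw=15); print(r.get_state()['grip_width'])"
```

```text
jig xy [35.2  21.94] z 27.75 F jig [-10.    -9.52] 2.49 rot [3.1389 0.004  0.2622] T [-2.012  1.418 -0.053] t 18.58
0.5710886115122682
```

step_arm(
  hand=[0.8, 0.8, 0.8, 0.8, 0.8, 0.8],
  slide=[
    [0, 0, 0],
    [0, 0, 0],
    [0, 0, 0],
    [0, 0, 0],
    [0, 0, 0],
    [0, 0, 0],
  ],
  roll=[0, 0, 0, 0, 0, 0],
)

```text
t: 19.08
tcp_pos: [589.3, 77.3, 27.7]
tool_rot: [3.139, 0.004, 0.262]
ft_force: [-8.4, -12.6, 2.6]
grip_width: 0.567
```

```bash
python3 -c "
from h import *
stat(yw=15)"
```

```text
jig xy [35.17 21.92] z 27.73 F jig [-11.38 -10.04] 2.55 rot [3.1389 0.004  0.2621] T [-2.046  1.429 -0.057] t 19.08
```

```bash
python3 -c "
from h import *
print(r.job_done()); stat(yw=15)"
```

```text
the job is handed in; nothing more can be done
None
the job is handed in; nothing more can be done
```

I took the cap screw out of the jig and stood it in the red dish. Then I picked up the leftmost block, set it in the jig and pushed it into the corner. I handed the job in at about 19 s with the arm still gripping it at 45 N and pressing it home. The hand-in gives no verdict.

**Checks that agreed**
- **Screw and dish:** the side view showed the screw upright near the middle of the dish, with the dish flat on the bench. The last overview still showed the screw in it and no bystander visibly moved. I judged that by eye and did not measure it.
- **Seating height:** the tool stood 27.7 mm high, against 17.6 mm when I gripped the block on the bench. That 10.1 mm difference matches the 10 mm plate.
- **Push on the fences:** the last reading was about 11 N towards the long fence and 10 N towards the short one. These are wrist forces, so they include some friction. The position did not creep (0.1 mm or less) as I pushed harder.
- **Squareness:** I set the angle by balancing the twist against the long fence, leaving about -0.06 N m. The tool had tilted no more than 0.004 rad.

**Checks that disagreed or were not possible**
- The two cameras differed by 3 to 4 mm in x. The block stopped about 2.5 mm (x) and 1.9 mm (y) past where my camera estimate of the jig put home. I took the contact with the fences as the truth, allowing for camera calibration and a slightly off-centre grip.
- The gripper hid the block at the end, so I could not check its final position or tilt by eye.

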